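# Present the largest hinge to the inspection camera

## Robot

A 6-joint arm with a two-finger parallel gripper is mounted at the origin on the work surface. World frame = base frame: x ahead of the robot, y to its left, z up, the work surface at z = 0. Lengths are in mm, angles in degrees, forces in N, time in s.
With the tool pointing down it reaches from about 350 to 975 mm from the base axis. Payload 4.9 kg.
Tool frame: the origin (TCP) lies midway between the tips of the shut fingers; the grasp point (between the pads) lies 19 mm behind it; z points along the fingers, y is the line along which they close (so a half turn about z gives the same grasp; the last joint's range is limited). The gripper opens to 85 mm and grips with 20 to 120 N. Pads are 22 mm wide; open, the fingers measure 114 mm over their backs; the gripper's body (76 mm by 85 mm) begins 54 mm behind the grasp point. The pads swing forward as they close: fully open they stand 13 mm farther back than shut.
Start: joints at [60.103, 3.019, 92.412, -0, 84.569, -6.818], TCP at [244.985, 574.964, 231.304] pointing down, gripper open.
Joint ranges: [-172.51, 172.51], [-57.92, 126.97], [3.15, 148.05], [-58.71, 238.71], [5.1, 150.11], [-179.66, 179.66]. Speed limits (degrees/s): [147.25, 147.25, 180, 180, 180, 180].

## Interface

Orientations are given as [roll, pitch, yaw] about the fixed x, y, z axes, in that order (R = Rz(yaw) Ry(pitch) Rx(roll)).
In Python, from workcell import robot gives the robot as it stands. The module is installed in compiled form; this text tells all that it offers.
- The arm moves only by the tool jog_arm, never from a script. Its argument "deltas" is a list of rows, each an object of numbers: "dx", "dy", "dz": the shift along the tool's x, y, z in units of 40 cm (1.0 is 40 cm); "turn": the turn about the tool's z in units of 45 degrees (1.0 is 45 degrees); "jaw": the gripper's target within -1 to 1 (fully open at 1, half-way at 0, shut at -1). In form: [{"dx": .., "dy": .., "dz": .., "turn": .., "jaw": ..}, ...]. A call has 1 to 20 rows; each row shifts and turns the commanded pose from where the row before left it, along the tool's axes as they then stand; what a row does not reach is not made up. A row lasts 1/8 s, in which the tool goes at most 62.5 mm and 10.7 degrees, less where a joint would pass 70% of its speed; a pose out of reach is approached as far as the arm can. A call with a number of a shift or a turn outside -1 to 1 is refused whole. A call with a gripper value outside its range is refused whole. The fingers move at their own pace and stop on an object; "grip_force" is the grip in N (left out, the last holds). Time passes only in rows, so rows that do not move let the fingers close. It gives the time, the measured TCP pose, the force, the opening and the grip force at its end, in the units of the state.
- robot.get_state(): the state, without advancing time (a new reading comes with each control period).
- robot.camera(name): name is "side" or "top"; returns (picture, depth): 400x640x3 uint8, red, green, blue; 400x640 float32, mm along the optical axis (not along the pixel's ray), 0 where there is no reading.
- robot.camera_info(name): a dict with "K" (3x3 intrinsics, pixels), "eye" and "rotation" of the camera in the world. Camera axes: x right, y up, looking along -z (the intrinsics and any distortion apply to the point x, -y, -z); pixel columns grow to the right and rows downward; lengths in mm; the calibration is good to about 2 mm. A picture is of the moment at which its call begins. camera_info takes no time and is no camera call.
- robot.close_job(): hands the job in; it is judged then, once.
The state is a dict: "time": time; "qpos": joint angles; "qvel": joint speeds; "joint_efforts": joint torques, N m; "tool_pos": TCP position; "eef_rot": TCP orientation; "contact_force": force on the tool from outside, world axes, zero at the start; "ft_torque": the same for the moment, N m; "grip_width": finger opening in mm; "grasp_force": force on a finger pad.
Only numpy, scipy, OpenCV 4.12 (cv2) and the standard library are available. Lean on these libraries where they do the work, as an engineer would, in place of code of your own. Each camera call takes 0.05 s, during which the arm holds its last target. There are 200 camera calls.

## Task

Take the largest of the three folded brass hinges out of its slot in the carousel and show it to the inspection camera: barrel edge lowest and level across the picture, leaves square to the camera's line of sight, and the middle of the barrel on that line 16 cm in front of the lens. Finish while holding it still there in the gripper, touching nothing else; do not bump the camera, and leave the other two hinges in their slots and the tub, funnel, pliers, tape measure and jar where they are.

Things in the scene. Friction and masses are not known exactly. Their poses are not given: they have to be found in the camera images.
- hinge_large: Largest of three folded brass-tone butt hinges, one rigid piece (does not open): 102 mm long, 55 high, 8 thick over flat parallel leaf faces (alike), 10 mm barrel along the lower long edge; 0.18 kg. Origin: middle of the barrel edge's underside. x along the barrel, y square to the leaves, z from barrel to upper edge. Starts upright, barrel down; lower 20 mm in its slot, upper 35 mm free to pinch.
- hinge_large_barrel (a point): Middle of the large hinge's barrel, on the barrel's axis, 5 mm above hinge_large's origin along its z.
- hinge_medium: The middle hinge, same form, 76 mm long, 46 mm high, in another slot. Origin and axes as for the large one. Stays in its slot.
- hinge_small: The smallest hinge, same form, 51 mm long, 38 mm high, in the third slot. Origin and axes as for the large one. Stays in its slot.
- carousel: Grey plastic lazy-susan, 270 mm across, any yaw, turns stiffly (0.25 N m). Origin on its axis at the table. Tray floor 22 mm up, rim 32, hub (28 mm wide) 52. Three tangential slots 12 mm wide, 20 deep (tops 42 mm up), middles 85 mm from the axis at 0 (large hinge), 120 (medium), 240 degrees (small) counterclockwise from its x axis. Bolts lower than 36 mm lie between them.
- camera_stand: Fixed inspection camera stand: square steel base 120 mm, a post 18 mm thick and 315 mm high that stands 60 mm behind the head's pivot. The camera looks towards its own -x, roughly towards the robot. Origin at the table surface under the head's pivot, which is 300 mm up.
- lens (a point): Centre of the lens front on the grey camera head (55 x 50 x 45 mm, black lens barrel 38 mm across). Axes of the head: -x is the line of sight, which points towards the robot and downwards; y is level, across the picture.
- focus (a point): The point on the line of sight 160 mm in front of the lens where the middle of the barrel is to be shown. Empty air, nothing there. Axes as for lens.
- camera_head (a joint): Downward tilt of the camera's line of sight below level, rad; 0.3 to 0.6 at the start. Stiff; it stays as set.
- tub: Empty white plastic tub, 130 x 170 x 75 mm high, a bystander. Origin under its centre.
- funnel: Yellow funnel, mouth down, 110 mm across, 115 mm high, a bystander. Origin under its centre.
- pliers: Stainless pliers lying flat, about 180 mm long, a bystander. Origin near the middle.
- tape: Black tape measure, 65 x 65 x 34 mm high, a bystander. Origin under its centre.
- jar: Glass screw jar, 70 mm across, 95 mm high, a bystander. Origin under its centre.
Things that resemble listed ones, but are neither listed nor needed, are in the scene too. Leave any blue look-alike of the hinge_medium alone.

How it is judged (in metres and radians):
On the way:
1. the large hinge is lifted clear of the carousel, held by the fingers (height (world z) of hinge_large above 0.07 m and contact force between hinge_large and the fingers above 1 N), for 0.2 s.
At the end, for the whole second after the job is handed in: The large hinge is held still in the air: mid barrel within 18 mm of the focus, leaves square to the sight line and barrel level across it within 0.17 rad, barrel lowest, touching only the gripper. The other hinges stand in their slots; bystanders within 40 mm of their starts (distance between hinge_large_barrel and focus below 0.018 m and angle between the y axis of hinge_large and the x axis of focus, either way round below 0.17 rad and angle between the x axis of hinge_large and the y axis of focus, either way round below 0.17 rad and angle between hinge_large's own z axis and vertical below 1 rad and contact force between hinge_large and the fingers above 1 N and height (world z) of hinge_large above 0.12 m and linear speed of hinge_large below 0.03 m/s and angular speed of hinge_large below 0.2 rad/s and contact force between hinge_large and camera_stand below 0.2 N and contact force between hinge_large and carousel below 0.2 N and height (world z) of each of hinge_medium, hinge_small below 0.03 m and angle between each of hinge_medium, hinge_small's own z axis and vertical below 0.3 rad and horizontal distance between each of hinge_medium, hinge_small and carousel below 0.1 m and distance of each of tub, funnel, pliers, tape, jar from where it was at the start of the episode below 0.04 m); the arm keeps its last pose, push and grip.
It fails at once if the camera is pushed (over 3 N) (contact force between camera_stand and the arm above 3 N or contact force between camera_stand and the fingers above 3 N or contact force between camera_stand and hinge_large above 3 N).
It fails at once if the medium or small hinge leaves its slot (not (height (world z) of each of hinge_medium, hinge_small below 0.03 m and angle between each of hinge_medium, hinge_small's own z axis and vertical below 0.3 rad and horizontal distance between each of hinge_medium, hinge_small and carousel below 0.1 m)).
It fails at once if a bystander is shifted by more than 40 mm (distance of any of tub, funnel, pliers, tape, jar from where it was at the start of the episode above 0.04 m).
It also fails if it takes over 32 s, if anything falls off the work surface, if the arm or the gripper's body presses on something with over 40 N, if the wrist force passes 120 N, or if a joint passes its speed limit or range.

## Working session

There is one attempt and no reset: what is moved stays moved. The work goes in short steps, Python scripts to look and compute and a tool call to move; the robot and the scene stay as the last step left them, time stands still between calls to the robot, and variables do not carry over. Pictures are saved under pics/ and viewed, at most 10 in all, crops included, and the job is handed in when it is done.

Besides the shell and the picture viewer there is one more tool, called after ">>>" by a JSON object that holds its "api" and its "payload", one argument or row to a line. jog_arm: Moves the arm, as the interface text tells. Shifts and turns lie within -1 to 1; 1 stands for 40 cm of shift or 45 degrees of turn. Its arguments: {"type":"object","properties":{"deltas":{"type":"array"},"grip_force":{"type":"number"}},"required":["deltas"]}

```bash
mkdir -p pics; cat > h.py <<'E'
import numpy as np, cv2
from workcell import robot
def grab(n):
    p,d=robot.camera(n); np.savez(f'{n}.npz',p=p,d=d); return p,d
def pts(n,d):
    i=robot.camera_info(n);K=np.array(i['K']);R=np.array(i['rotation']);e=np.array(i['eye'])
    v,u=np.mgrid[:d.shape[0],:d.shape[1]]
    x=(u-K[0,2])/K[0,0]*d; y=(v-K[1,2])/K[1,1]*d
    return np.stack([x,-y,-d],-1)@R.T+e
E
python3 - <<'E'
from h import *
for n in ['side','top']:
    p,d=grab(n); i=robot.camera_info(n); print(n,i); cv2.imwrite(f'pics/{n}0.png',p[:,:,::-1])
print(robot.get_state())
E
```

```text
side {'K': array([[498.84524911,   0.        , 323.68624531],
       [  0.        , 498.84524911, 205.66198623],
       [  0.        ,   0.        ,   1.        ]]), 'eye': array([-114.63794965,  896.32186987, 1409.4781486 ]), 'rotation': array([ 4.15594092e+01, -1.80267614e-02, -1.45023196e+02])}
top {'K': array([[412.57851112,   0.        , 320.12436524],
       [  0.        , 412.57851112, 193.92851868],
       [  0.        ,   0.        ,   1.        ]]), 'eye': array([ 282.80395631,   12.5911062 , 1592.74280555]), 'rotation': array([  8.00230382,  -0.28410931, -88.6646566 ])}
{'time': 0.1, 'qpos': array([ 6.01028138e+01,  3.05232491e+00,  9.24847690e+01,  1.73486423e-03,
        8.45676678e+01, -6.81883941e+00]), 'qvel': array([ 0.04428004, -0.04664386, -0.16398072, -0.02212664, -0.20540921,
       -0.12492501]), 'joint_efforts': array([-5.09002475e-04, -3.94900739e+01, -3.71364820e+01, -1.55296243e-04,
        3.88169297e-03, -4.84893405e-06]), 'tool_pos': array([244.7100865 , 574.49206655, 230.1927352 ]), 'eef_rot': array([-1.79896184e+02, -1.41529504e-02,  1.56921475e+02]), 'contact_force': array([-0.52227606, -0.01064372,  0.63545688]), 'ft_torque': array([-0.00219305, -0.00324211,  0.00753668]), 'grasp_force': 0.0, 'grip_width': 85.39126963495129}
```

View pics/side0.png

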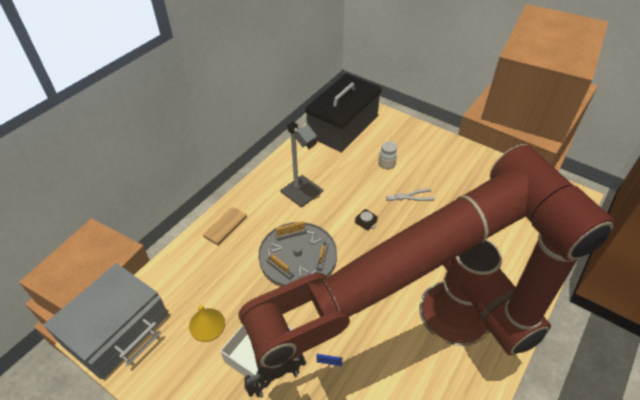

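View pics/top0.png

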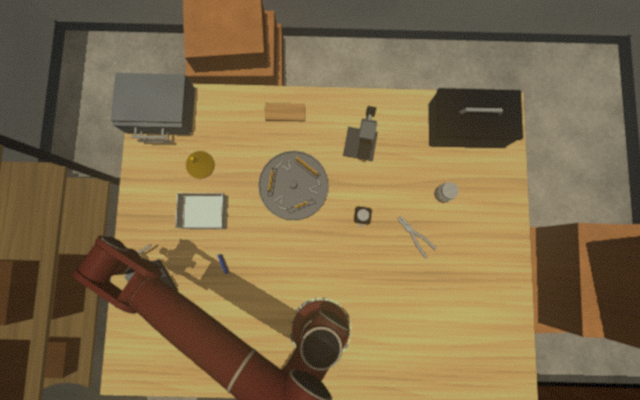

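```bash
cat > a.py <<'E'
from h import *
from scipy.spatial.transform import Rotation as Ro
E
sed -i "s/R=np.array(i\['rotation'\])/R=Ro.from_euler('xyz',i['rotation'],degrees=True).as_matrix()/; 1a from scipy.spatial.transform import Rotation as Ro" h.py
python3 - <<'E'
from h import *
for n,box in [('top',(245,140,340,225)),('side',(250,210,345,290))]:
    z=np.load(n+'.npz');p,d=z['p'],z['d'];P=pts(n,d)
    hsv=cv2.cvtColor(p,cv2.COLOR_RGB2HSV)
    m=np.zeros(d.shape,np.uint8);x0,y0,x1,y1=box
    m[y0:y1,x0:x1]=((hsv[y0:y1,x0:x1,1]>110)&(P[y0:y1,x0:x1,2]>36))*255
    N,l,s,c=cv2.connectedComponentsWithStats(m)
    for k in range(1,N):
        if s[k,4]<8: continue
        q=P[l==k]; C=q.mean(0); w,v=np.linalg.eigh(np.cov(q[:,:2].T)); a=(q[:,:2]-C[:2])@v[:,1]
        print(n,c[k].round(1),s[k,4],C.round(1),'z',q[:,2].max().round(1),'len',np.ptp(a).round(1),'ang',np.degrees(np.arctan2(v[1,1],v[0,1])).round(1))
    g=(P[...,2]>15)&(P[...,2]<70)&(hsv[...,1]<60); gg=np.zeros_like(m); gg[y0:y1,x0:x1]=g[y0:y1,x0:x1]*255
    cs,_=cv2.findContours(gg,0,2); cc=max(cs,key=cv2.contourArea); pts_=np.array([P[v,u] for u,v in cc[:,0]])
    print(n,'carousel',cv2.minEnclosingCircle(pts_[:,:2].astype(np.float32)), 'hub',[ (C.round(1)) for C in [P[(P[...,2]>46)&(hsv[...,1]<60)&(gg>0)].mean(0)]])
    cr=p[y0-5:y1+5,x0-5:x1+5,::-1]; cv2.imwrite(f'pics/{n}crop.png',cv2.resize(cr,None,fx=5,fy=5,interpolation=2))
# top camera head and stand
z=np.load('top.npz');p,d=z['p'],z['d'];P=pts('top',d)
for nm,lo,hi in [('post/head',200,400),('base',3,60)]:
    m=np.zeros(d.shape,bool);m[95:165,335:385]=True
    m&=(P[...,2]>lo)&(P[...,2]<hi); q=P[m];print(nm,m.sum(),q.min(0).round(),q.max(0).round(),q.mean(0).round())
print('table z',P[300,450],P[240,300])
for r in range(98,164,3): print(r,[tuple(P[r,u].round(0).astype(int)) for u in range(359,382,4)])
E
```

```text
top [306.5 165.6] 91 [604.6  64.2  64.4] z 84.6 len 103.1 ang 52.8
top [270.3 180.5] 67 [545.  198.7  60. ] z 77.8 len 70.9 ang 173.6
top [301.1 204.1] 34 [458.7  80.2  54.8] z 63.7 len 47.4 ang 111.9
top carousel ((536.6512451171875, 114.73100280761719), 132.23451232910156) hub [array([529.8, 111.3,  50.6])]
side [290.1 227.9] 243 [605.1  69.6  63.9] z 85.6 len 101.8 ang 53.1
side [321.8 252.1] 42 [458.9  86.8  56.2] z 67.6 len 52.3 ang 113.9
side [279.4 263.2] 117 [539.8 211.6  70.9] z 1409.5 len 986.5 ang 135.5
side [318.3 282. ] 865 [207.2 454.6 563.8] z 1409.5 len 141.4 ang -143.5
side carousel ((537.64453125, 119.5008316040039), 136.32131958007812) hub [array([533.2, 122.6,  50.1])]
post/head 479 [ 635. -165.  242.] [ 757. -110.  337.] [ 688. -138.  312.]
base 1074 [ 627. -238.    3.] [915. -41.  25.] [ 732. -137.    9.]
table z [ 115.24175069 -488.23182952    1.66923409] [326.4946932   82.93412172   0.46804112]
98 [(np.int64(902), np.int64(-138), np.int64(-2)), (np.int64(899), np.int64(-153), np.int64(6)), (np.int64(905), np.int64(-171), np.int64(-9)), (np.int64(905), np.int64
[... 5452 characters left out ...]
4(663), np.int64(-185), np.int64(16)), (np.int64(669), np.int64(-204), np.int64(-5)), (np.int64(669), np.int64(-220), np.int64(-3))]
158 [(np.int64(651), np.int64(-139), np.int64(10)), (np.int64(651), np.int64(-155), np.int64(11)), (np.int64(653), np.int64(-171), np.int64(8)), (np.int64(653), np.int64(-187), np.int64(7)), (np.int64(655), np.int64(-203), np.int64(1)), (np.int64(656), np.int64(-219), np.int64(-1))]
161 [(np.int64(640), np.int64(-140), np.int64(7)), (np.int64(642), np.int64(-156), np.int64(1)), (np.int64(641), np.int64(-171), np.int64(8)), (np.int64(643), np.int64(-188), np.int64(-1)), (np.int64(644), np.int64(-204), np.int64(-2)), (np.int64(644), np.int64(-219), np.int64(-1))]
```

>>> {"api": "jog_arm", "payload": {
  "deltas": [
    {"dx": 0,"dy": 0,"dz": -0.05,"turn": 0,"jaw": 1}
  ]
}}

```text
time: 0.22
tool_pos: [244.3, 573.7, 249.0]
eef_rot: [-179.7, -0.0, 156.9]
contact_force: [0.9, 0.5, -0.1]
grip_width: 85.3
grasp_force: 0.0
```

View pics/sidecrop.png

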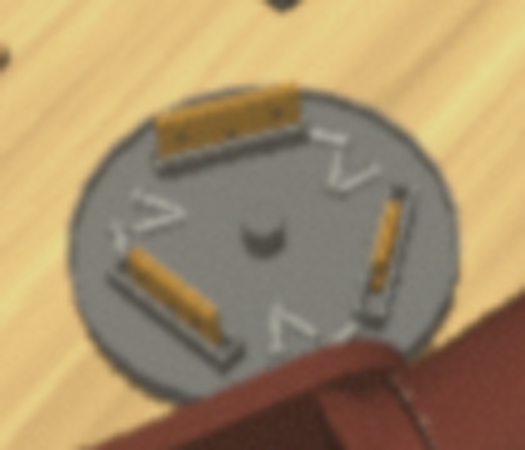

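```bash
python3 - <<'E'
from h import *
# head: fit top plane, both cams
for n,box in [('top',(350,112,385,150)),('side',(282,115,322,155))]:
    z=np.load(n+'.npz');P=pts(n,z['d']);x0,y0,x1,y1=box
    q=P[y0:y1,x0:x1].reshape(-1,3); q=q[(q[:,2]>255)&(q[:,2]<360)&(q[:,0]<700)&(q[:,0]>600)]
    print(n,len(q),q.min(0).round(),q.max(0).round())
    best=None;rng=np.random.default_rng(0)
    for _ in range(800):
        a=q[rng.choice(len(q),3,False)];nn=np.cross(a[1]-a[0],a[2]-a[0]);L=np.linalg.norm(nn)
        if L<100: continue
        nn/=L; nn*=np.sign(nn[2]); 
        if nn[2]<.7: continue
        k=abs((q-a[0])@nn)<3
        if best is None or k.sum()>best.sum(): best=k
    b=q[best];c=b.mean(0);nn=np.linalg.svd(b-c)[2][2];nn*=np.sign(nn[2])
    print(best.sum(),c.round(1),'n',nn.round(3),'tilt deg',np.degrees(np.arccos(nn[2])).round(1),'az',np.degrees(np.arctan2(nn[1],nn[0])).round(1))
    w,v=np.linalg.eigh(np.cov(b[:,:2].T));print('rect',cv2.minAreaRect(b[:,:2].astype(np.float32)))
    # base
z=np.load('top.npz');P=pts('top',z['d']);hsv=cv2.cvtColor(z['p'],cv2.COLOR_RGB2HSV)
m=np.zeros(P.shape[:2],np.uint8);m[120:165,340:380]=((hsv[...,1]<70)&(P[...,2]<40))[120:165,340:380]
cs,_=cv2.findContours(m,0,2);cc=max(cs,key=cv2.contourArea);q=np.array([P[v,u] for u,v in cc[:,0]]);print(cv2.minAreaRect(q[:,:2].astype(np.float32)),q.mean(0))
z=np.load('side.npz');p=z['p'];cv2.imwrite('pics/headside.png',cv2.resize(p[110:210,270:340,::-1],None,fx=6,fy=6,interpolation=2))
E
```

```text
top 330 [ 635. -164.  280.] [ 700. -110.  337.]
208 [ 669.7 -136.   316.3] n [-0.548  0.125  0.827] tilt deg 34.2 az 167.2
rect ((665.81982421875, -135.98663330078125), (48.8874397277832, 59.02521896362305), 78.0545425415039)
side 345 [ 637. -160.  265.] [ 700. -102.  336.]
151 [ 670.8 -128.5  316.2] n [-0.571  0.083  0.816] tilt deg 35.3 az 171.7
rect ((666.837646484375, -128.2505645751953), (50.85029602050781, 61.40520095825195), 78.57989501953125)
((716.15869140625, -111.68215942382812), (47.78160858154297, 113.42977905273438), 83.63923645019531) [ 714.49414935 -113.22767425   11.27734023]
```

>>> {"api": "jog_arm", "payload": {
  "deltas": [
    {"dx": 0,"dy": 0,"dz": -0.15,"turn": 0,"jaw": 1},
    {"dx": 0,"dy": 0,"dz": -0.15,"turn": 0,"jaw": 1}
  ]
}}

```text
time: 0.48
tool_pos: [244.8, 574.7, 373.8]
eef_rot: [-180.0, 0.0, 156.9]
contact_force: [0.0, 0.8, 0.8]
grip_width: 85.3
grasp_force: 0.0
```

The crop shows three brass hinges: the large one at side px (290,228), 102 mm long; the medium at (279,263), about 71 mm; the small at (322,252), about 50 mm. The blue one in the top view at (223,264) is the look-alike. The hinge at (290,228) fits "largest" (~102 mm, top ~80 mm up). I'm moving above it now.

>>> {"api": "jog_arm", "payload": {
  "deltas": [
    {"dx": -0.1105,"dy": -0.068,"dz": 0,"turn": 0,"jaw": 0.2},
    {"dx": -0.1105,"dy": -0.068,"dz": 0,"turn": 0,"jaw": 0.2},
    {"dx": -0.1105,"dy": -0.068,"dz": 0,"turn": 0,"jaw": 0.2},
    {"dx": -0.1105,"dy": -0.068,"dz": 0,"turn": 0,"jaw": 0.2},
    {"dx": -0.1105,"dy": -0.068,"dz": 0,"turn": 0,"jaw": 0.2},
    {"dx": -0.1105,"dy": -0.068,"dz": 0,"turn": 0,"jaw": 0.2},
    {"dx": -0.1105,"dy": -0.068,"dz": 0,"turn": 0,"jaw": 0.2},
    {"dx": -0.1105,"dy": -0.068,"dz": 0,"turn": 0,"jaw": 0.2},
    {"dx": -0.1105,"dy": -0.068,"dz": 0,"turn": 0,"jaw": 0.2},
    {"dx": -0.1105,"dy": -0.068,"dz": 0,"turn": 0,"jaw": 0.2},
    {"dx": -0.1105,"dy": -0.068,"dz": 0,"turn": 0,"jaw": 0.2},
    {"dx": -0.1105,"dy": -0.068,"dz": 0,"turn": 0,"jaw": 0.2},
    {"dx": 0,"dy": 0,"dz": 0,"turn": 0.23,"jaw": 0.2},
    {"dx": 0,"dy": 0,"dz": 0,"turn": 0.23,"jaw": 0.2},
    {"dx": 0,"dy": 0,"dz": 0,"turn": 0.23,"jaw": 0.2},
    {"dx": 0,"dy": 0,"dz": 0,"turn": 0.23,"jaw": 0.2},
    {"dx": 0,"dy": 0,"dz": 0,"turn": 0.23,"jaw": 0.2},
    {"dx": 0,"dy": 0,"dz": 0,"turn": 0.23,"jaw": 0.2},
    {"dx": 0,"dy": 0,"dz": 0,"turn": 0.23,"jaw": 0.2},
    {"dx": 0,"dy": 0,"dz": 0,"turn": 0.23,"jaw": 0.2}
  ]
}}

```text
time: 2.98
tool_pos: [605.1, 66.8, 373.0]
eef_rot: [179.9, -0.0, 73.8]
contact_force: [-0.3, 0.4, -1.0]
grip_width: 51.2
grasp_force: 0.0
```

```bash
python3 - <<'E'
from h import *
p,d=grab('side')
cv2.imwrite('pics/side1.png',cv2.resize(p[100:290,230:420,::-1],None,fx=3,fy=3,interpolation=2))
i=robot.camera_info('side')
def ray(n,u,v,z):
    i=robot.camera_info(n);K=i['K'];R=Ro.from_euler('xyz',i['rotation'],degrees=True).as_matrix()
    r=R@np.array([(u-K[0,2])/K[0,0],-(v-K[1,2])/K[1,1],-1]);e=i['eye'];return e+r*(z-e[2])/r[2]
def brass(n,p,box):
    h=cv2.cvtColor(p,cv2.COLOR_RGB2HSV);m=np.zeros(p.shape[:2],np.uint8);x0,y0,x1,y1=box
    m[y0:y1,x0:x1]=(h[y0:y1,x0:x1,1]>110)*255;return m
m=brass('side',np.load('side.npz')['p'],(266,215,312,245))
N,l,s,c=cv2.connectedComponentsWithStats(m);print(s[1:],c[1:].round(1))
# upper envelope of the leaf in side view -> far top edge at z=77
k=1+np.argmax(s[1:,4]);us=range(s[k,0]+1,s[k,0]+s[k,2]-1)
E=np.array([ray('side',u,np.where(l[:,u]==k)[0].min()-.5,77) for u in us]);
v=np.linalg.svd(E[:,:2]-E[:,:2].mean(0))[2][0];print('far edge',E.mean(0).round(1),'ends',E[0].round(1),E[-1].round(1),'ang',np.degrees(np.arctan2(v[1],v[0])))
z=np.load('top.npz');m=brass('top',z['p'],(290,150,325,180));cs,_=cv2.findContours(m,0,2);cc=max(cs,key=cv2.contourArea);(cx,cy),wh,a=cv2.minAreaRect(cc);print('top rect',cx,cy,wh,a,ray('top',cx,cy,72).round(1))
E
```

```text
[[266 215  15  17  95]
 [276 215  36  21 340]
 [283 216   7   7  21]
 [291 216   1   1   1]] [[270.9 219.9]
 [293.4 225.3]
 [286.3 219.4]
 [291.  216. ]]
far edge [610.4  42.2  77. ] ends [638.9  98.8  77. ] [569.7   0.9  77. ] ang -112.82598794973744
top rect 313.5 158.5 (17.0, 21.0) 90.0 [630.9  38.1  72. ]
```

View pics/side1.png

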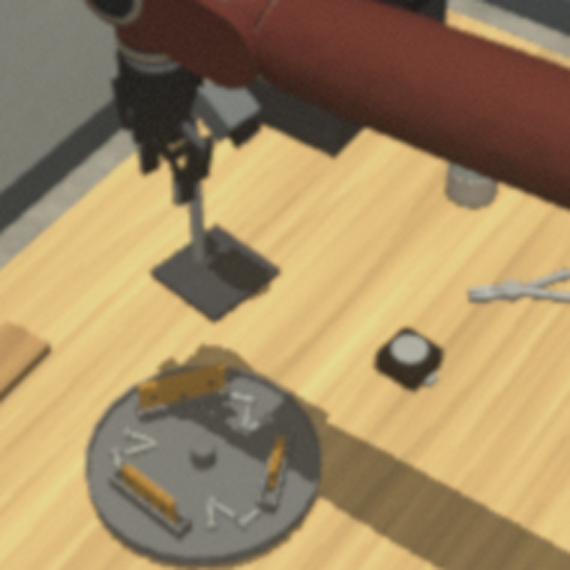

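```bash
cat >> h.py <<'E'
def ray(n,u,v,z):
    i=robot.camera_info(n);K=i['K'];R=Ro.from_euler('xyz',i['rotation'],degrees=True).as_matrix()
    r=R@np.array([(u-K[0,2])/K[0,0],-(v-K[1,2])/K[1,1],-1]);e=i['eye'];return e+r*(z-e[2])/r[2]
E
python3 - <<'E'
from h import *
for u,v in [(276.3,228.4),(304.6,221.4)]: print(ray('side',u,v,77).round(1))
z=np.load('side.npz');P=pts('side',z['d']);h=cv2.cvtColor(z['p'],cv2.COLOR_RGB2HSV)
m=(h[...,1]>110)&(P[...,2]>36)&(P[...,2]<90);m[:,:250]=0;m[:,312:]=0;m[:215]=0;m[245:]=0
q=P[m];c=q.mean(0);n=np.linalg.svd(q-c)[2][2];print(len(q),c.round(1),n.round(3),np.degrees(np.arctan2(n[1],n[0])))
# hub and disc silhouettes via rays in side view: hub ellipse centre at z=52
print('hub side', ray('side',245+264/5,205+228/5,52).round(1))
# disc ellipse in side view, grey mask at z=32
g=((h[...,1]<60)&(P[...,2]>12)&(P[...,2]<70)).astype(np.uint8)
g[:,:250]=0;g[:,345:]=0;g[:212]=0;g[292:]=0
cs,_=cv2.findContours(g,0,1);cc=cv2.convexHull(max(cs,key=cv2.contourArea));E=np.array([ray('side',u,v,32) for u,v in cc[:,0]]);print(cv2.minEnclosingCircle(E[:,:2].astype(np.float32)))
E
```

```text
[635.6 106.8  77. ]
[574.6  26.   77. ]
243 [605.1  69.4  63.1] [-0.807  0.589  0.045] 143.86407062401778
hub side [530.4 125.7  52. ]
((532.92431640625, 122.08634948730469), 137.09866333007812)
```

>>> {"api": "jog_arm", "payload": {
  "deltas": [
    {"dx": 0,"dy": 0,"dz": 0,"turn": 0.2255,"jaw": 0.2},
    {"dx": 0,"dy": 0,"dz": 0,"turn": 0.2255,"jaw": 0.2},
    {"dx": 0,"dy": 0.0033,"dz": 0.13,"turn": 0,"jaw": 0.2},
    {"dx": 0,"dy": 0,"dz": 0.13,"turn": 0,"jaw": 0.2},
    {"dx": 0,"dy": 0,"dz": 0.13,"turn": 0,"jaw": 0.2},
    {"dx": 0,"dy": 0,"dz": 0.13,"turn": 0,"jaw": 0.2},
    {"dx": 0,"dy": 0,"dz": 0.13,"turn": 0,"jaw": 0.2},
    {"dx": 0,"dy": 0,"dz": 0.08,"turn": 0,"jaw": 0.2},
    {"dx": 0,"dy": 0,"dz": 0.05,"turn": 0,"jaw": 0.2},
    {"dx": 0,"dy": 0,"dz": 0.0325,"turn": 0,"jaw": 0.2},
    {"dx": 0,"dy": 0,"dz": 0,"turn": 0,"jaw": 0.2}
  ]
}}

```text
time: 4.4
tool_pos: [606.2, 66.0, 46.4]
eef_rot: [-180.0, 0.0, 53.9]
contact_force: [-0.4, -0.0, -0.7]
grip_width: 51.3
grasp_force: 0.0
```

>>> {"api": "jog_arm", "payload": {
  "deltas": [
    {"dx": 0,"dy": 0,"dz": -0.002,"turn": 0,"jaw": -0.5},
    {"dx": 0,"dy": 0,"dz": 0,"turn": 0,"jaw": -1},
    {"dx": 0,"dy": 0,"dz": 0,"turn": 0,"jaw": -1},
    {"dx": 0,"dy": 0,"dz": 0,"turn": 0,"jaw": -1},
    {"dx": 0,"dy": 0,"dz": 0,"turn": 0,"jaw": -1}
  ],
  "grip_force": 70
}}

```text
time: 5.03
tool_pos: [607.2, 65.9, 48.5]
eef_rot: [179.9, -0.1, 53.8]
contact_force: [0.2, -0.6, 5.8]
grip_width: 6.6
grasp_force: 69.6
```

>>> {"api": "jog_arm", "payload": {
  "deltas": [
    {"dx": 0,"dy": 0,"dz": -0.02,"turn": 0,"jaw": -1},
    {"dx": 0,"dy": 0,"dz": -0.04,"turn": 0,"jaw": -1},
    {"dx": 0,"dy": 0,"dz": -0.06,"turn": 0,"jaw": -1},
    {"dx": 0,"dy": 0,"dz": -0.1,"turn": 0,"jaw": -1},
    {"dx": 0,"dy": 0,"dz": -0.14,"turn": 0,"jaw": -1},
    {"dx": 0,"dy": 0,"dz": -0.14,"turn": 0,"jaw": -1},
    {"dx": 0,"dy": 0,"dz": -0.14,"turn": -0.185,"jaw": -1},
    {"dx": 0,"dy": 0,"dz": -0.14,"turn": -0.185,"jaw": -1},
    {"dx": 0,"dy": 0,"dz": -0.14,"turn": -0.185,"jaw": -1},
    {"dx": 0,"dy": 0,"dz": -0.14,"turn": 0,"jaw": -1}
  ]
}}

```text
time: 6.28
tool_pos: [605.1, 65.9, 473.5]
eef_rot: [-180.0, 0.0, 78.8]
contact_force: [1.0, -0.1, -2.1]
grip_width: 6.9
grasp_force: 68.5
```

>>> {"api": "jog_arm", "payload": {
  "deltas": [
    {"dx": -0.1128,"dy": 0.016,"dz": -0.1,"turn": 0,"jaw": -1},
    {"dx": -0.1128,"dy": 0.016,"dz": -0.1,"turn": 0,"jaw": -1},
    {"dx": -0.1128,"dy": 0.016,"dz": -0.1,"turn": 0,"jaw": -1},
    {"dx": -0.1128,"dy": 0.016,"dz": -0.1,"turn": 0,"jaw": -1}
  ]
}}

```text
time: 6.78
tool_pos: [594.9, -117.2, 633.1]
eef_rot: [180.0, 0.0, 78.8]
contact_force: [1.3, -0.9, -1.2]
grip_width: 6.8
grasp_force: 68.5
```

```bash
python3 - <<'E'
from h import *
s=robot.get_state();print(s['qpos'].round(1),s['tool_pos'].round(1),s['eef_rot'].round(2))
E
```

```text
[-18.2   5.   52.2  -0.  122.8  -7. ] [ 594.9 -117.2  633.1] [1.80e+02 2.00e-02 7.88e+01]
```

>>> {"api": "jog_arm", "payload": {
  "deltas": [
    {"dx": 0.088,"dy": -0.006,"dz": -0.1,"turn": 0,"jaw": -1},
    {"dx": 0.088,"dy": -0.006,"dz": -0.1,"turn": 0,"jaw": -1},
    {"dx": 0,"dy": 0,"dz": -0.15,"turn": 0.011,"jaw": -1},
    {"dx": 0,"dy": 0,"dz": -0.15,"turn": 0,"jaw": -1}
  ]
}}

```text
time: 7.28
tool_pos: [588.9, -44.3, 811.8]
eef_rot: [-179.5, -0.1, 78.4]
contact_force: [1.3, -0.4, 0.6]
grip_width: 7.1
grasp_force: 68.7
```

```bash
cat > s.py <<'E'
from h import *
s=robot.get_state();R=Ro.from_euler('xyz',s['eef_rot'],degrees=True).as_matrix();z=R[:,2];y=R[:,1]
print(s['time'],'q',s['qpos'].round(1),s['tool_pos'].round(1),'tilt',np.degrees(np.arccos(-z[2])).round(2),'az',np.degrees(np.arctan2(z[1],z[0])).round(1),'y',y.round(3),'f',s['grasp_force'].round(1),s['contact_force'].round(1))
E
python3 s.py
```

```text
Traceback (most recent call last):
  File "s.py", line 3, in <module>
    print(s['time'],'q',s['qpos'].round(1),s['tool_pos'].round(1),'tilt',np.degrees(np.arccos(-z[2])).round(2),'az',np.degrees(np.arctan2(z[1],z[0])).round(1),'y',y.round(3),'f',s['grasp_force'].round(1),s['contact_force'].round(1))
                                                                                                                                                                                  ^^^^^^^^^^^^^^^^^^^^^^
AttributeError: 'float' object has no attribute 'round'
```

```bash
sed -i "s/s\['grasp_force'\].round(1)/round(s['grasp_force'],1)/" s.py; python3 s.py
```

```text
7.275 q [-1.160e+01  2.630e+01  5.000e+00  1.000e-01  1.491e+02  2.000e-01] [588.9 -44.3 811.8] tilt 0.46 az 159.4 y [ 0.979 -0.202 -0.008] f 68.7 [ 1.3 -0.4  0.6]
```

>>> {"api": "jog_arm", "payload": {
  "deltas": [
    {"dx": 0,"dy": 0.05,"dz": -0.1,"turn": 0,"jaw": -1},
    {"dx": 0,"dy": 0,"dz": 0,"turn": 0,"jaw": -1}
  ]
}}

```text
time: 7.52
tool_pos: [583.9, -47.3, 817.9]
eef_rot: [-179.7, -0.2, 78.3]
contact_force: [-0.2, 0.1, -2.0]
grip_width: 7.0
grasp_force: 68.8
```

```bash
python3 s.py
```

```text
7.525 q [-1.200e+01  2.690e+01  3.300e+00  4.000e-01  1.501e+02  1.000e-01] [583.9 -47.3 817.9] tilt 0.35 az 130.5 y [ 0.979 -0.203 -0.005] f 68.8 [-0.2  0.1 -2. ]
```

>>> {"api": "jog_arm", "payload": {
  "deltas": [
    {"dx": 0,"dy": 0.15,"dz": 0,"turn": 0,"jaw": -1},
    {"dx": 0,"dy": 0.15,"dz": 0,"turn": 0,"jaw": -1}
  ]
}}

```text
time: 7.78
tool_pos: [619.3, -63.5, 778.8]
eef_rot: [-176.1, -0.6, 78.3]
contact_force: [0.2, 0.4, -1.1]
grip_width: 6.5
grasp_force: 68.8
```

```bash
python3 s.py
```

```text
7.775 q [-12.9  30.7   3.2   1.1 150.1  -0.3] [619.3 -63.5 778.8] tilt 4.0 az 159.1 y [ 0.977 -0.201 -0.069] f 68.8 [ 0.2  0.4 -1.1]
```

>>> {"api": "jog_arm", "payload": {
  "deltas": [
    {"dx": 0,"dy": 0,"dz": 0.1,"turn": 0,"jaw": -1},
    {"dx": 0,"dy": 0,"dz": 0,"turn": 0,"jaw": -1}
  ]
}}

```text
time: 8.02
tool_pos: [622.7, -64.1, 737.7]
eef_rot: [-174.8, -0.7, 78.3]
contact_force: [1.1, -0.5, -2.2]
grip_width: 6.6
grasp_force: 68.8
```

```bash
python3 s.py
```

```text
8.025 q [-12.9  22.6  20.    0.9 142.7  -0.5] [622.7 -64.1 737.7] tilt 5.28 az 161.0 y [ 0.975 -0.201 -0.091] f 68.8 [ 1.1 -0.5 -2.2]
```

>>> {"api": "jog_arm", "payload": {
  "deltas": [
    {"dx": 0,"dy": 0.15,"dz": 0.05,"turn": 0,"jaw": -1},
    {"dx": 0,"dy": 0.15,"dz": 0.05,"turn": 0,"jaw": -1},
    {"dx": 0,"dy": 0.15,"dz": 0.05,"turn": 0,"jaw": -1},
    {"dx": 0,"dy": 0.15,"dz": 0.05,"turn": 0,"jaw": -1},
    {"dx": 0,"dy": 0.15,"dz": 0,"turn": 0,"jaw": -1},
    {"dx": 0,"dy": 0.15,"dz": 0,"turn": 0,"jaw": -1}
  ]
}}

```text
time: 8.78
tool_pos: [847.6, -117.3, 556.8]
eef_rot: [179.2, -1.0, 78.3]
contact_force: [1.2, 0.1, -1.3]
grip_width: 6.6
grasp_force: 69.2
```

```bash
python3 s.py
```

```text
8.775 q [-13.2  47.7   3.1   1.4 128.4  -0.6] [ 847.6 -117.3  556.8] tilt 1.29 az 42.6 y [ 0.979 -0.203  0.013] f 69.2 [ 1.2  0.1 -1.3]
```

>>> {"api": "jog_arm", "payload": {
  "deltas": [
    {"dx": 0,"dy": 0.15,"dz": -0.03,"turn": 0,"jaw": -1},
    {"dx": 0,"dy": 0.15,"dz": -0.03,"turn": 0,"jaw": -1},
    {"dx": 0,"dy": 0.15,"dz": -0.03,"turn": 0,"jaw": -1},
    {"dx": 0,"dy": 0.15,"dz": -0.03,"turn": 0,"jaw": -1}
  ]
}}

```text
time: 9.28
tool_pos: [913.3, -141.0, 510.9]
eef_rot: [171.8, -1.5, 78.3]
contact_force: [-0.8, 0.6, -1.9]
grip_width: 6.7
grasp_force: 69.1
```

```bash
python3 s.py
```

```text
9.275 q [-13.9  50.9   3.1   2.  117.8  -1.1] [ 913.3 -141.   510.9] tilt 8.34 az -1.3 y [ 0.969 -0.204  0.143] f 69.1 [-0.8  0.6 -1.9]
```

>>> {"api": "jog_arm", "payload": {
  "deltas": [
    {"dx": 0.03,"dy": 0.15,"dz": 0,"turn": 0,"jaw": -1},
    {"dx": 0.03,"dy": 0.15,"dz": 0,"turn": 0,"jaw": -1},
    {"dx": 0.03,"dy": 0.15,"dz": 0,"turn": 0,"jaw": -1},
    {"dx": 0.03,"dy": 0.15,"dz": 0,"turn": 0,"jaw": -1},
    {"dx": 0,"dy": 0.15,"dz": 0,"turn": 0,"jaw": -1},
    {"dx": 0,"dy": 0.15,"dz": 0,"turn": 0,"jaw": -1}
  ]
}}

```text
time: 10.02
tool_pos: [1012.8, -132.3, 452.5]
eef_rot: [160.0, -2.4, 78.6]
contact_force: [0.8, 0.5, -1.3]
grip_width: 6.7
grasp_force: 69.1
```

```bash
python3 s.py
```

```text
10.025 q [-12.3  55.5   3.1   2.6 101.3   0.5] [1012.8 -132.3  452.5] tilt 20.16 az -4.9 y [ 0.918 -0.2    0.342] f 69.1 [ 0.8  0.5 -1.3]
```

```bash
python3 - <<'E'
from h import *
P=pts('top',np.load('top.npz')['d']);print(P[[5,12,20,30,40,60],330].round())
E
```

```text
[[1593.  -20. -453.]
 [1583.  -21. -502.]
 [1595.  -24. -602.]
 [1585.  -27. -691.]
 [1558.  -29. -757.]
 [1432.  -32. -761.]]
```

>>> {"api": "jog_arm", "payload": {
  "deltas": [
    {"dx": 0.01,"dy": 0.13,"dz": -0.06,"turn": 0,"jaw": -1},
    {"dx": 0.01,"dy": 0.13,"dz": -0.06,"turn": 0,"jaw": -1}
  ]
}}

```text
time: 10.28
tool_pos: [1012.3, -132.9, 494.7]
eef_rot: [155.9, -2.7, 78.7]
contact_force: [0.0, 1.3, -0.4]
grip_width: 6.8
grasp_force: 69.1
```

```bash
python3 s.py
```

```text
10.275 q [-12.4  53.3   3.1   2.9  99.4   0.5] [1012.3 -132.9  494.7] tilt 24.22 az -5.4 y [ 0.892 -0.198  0.408] f 69.1 [ 0.   1.3 -0.4]
```

>>> {"api": "jog_arm", "payload": {
  "deltas": [
    {"dx": 0.01,"dy": 0.14,"dz": -0.04,"turn": 0,"jaw": -1},
    {"dx": 0.01,"dy": 0.14,"dz": -0.04,"turn": 0,"jaw": -1},
    {"dx": 0.01,"dy": 0.14,"dz": -0.04,"turn": 0,"jaw": -1},
    {"dx": 0.01,"dy": 0.14,"dz": -0.04,"turn": 0,"jaw": -1}
  ]
}}

```text
time: 10.78
tool_pos: [1020.7, -136.1, 556.7]
eef_rot: [147.8, -3.2, 79.0]
contact_force: [0.7, -0.0, -2.1]
grip_width: 6.5
grasp_force: 69.1
```

```bash
python3 s.py; python3 - <<'E'
from h import *
p,d=grab('side');cv2.imwrite('pics/side2.png',cv2.resize(p[40:240,180:380,::-1],None,fx=3,fy=3,interpolation=2))
E
```

```text
10.775 q [-12.7  50.5   3.1   3.6  94.2   0.5] [1020.7 -136.1  556.7] tilt 32.3 az -5.9 y [ 0.825 -0.191  0.531] f 69.1 [ 0.7 -0.  -2.1]
```

View pics/side2.png

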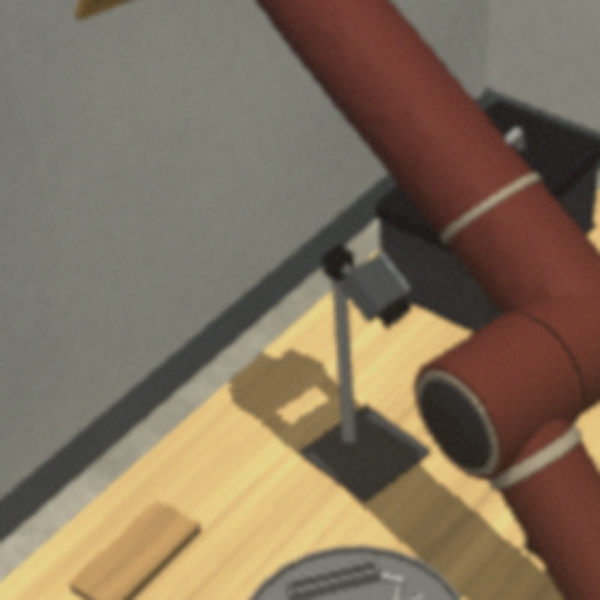

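```bash
python3 - <<'E'
from h import *
C=np.array([680,-134,299.]);t,a=np.radians(34.3),np.radians(-11.7)
d=-np.array([np.cos(t)*np.cos(a),np.cos(t)*np.sin(a),np.sin(t)])
up=np.array([-np.sin(t)*np.cos(a),-np.sin(t)*np.sin(a),np.cos(t)]);yy=np.cross(up,-d)
for n in ['side','top']:
    z=np.load(n+'.npz');P=pts(n,z['d']);h=z['p'].max(-1)
    r=P-C;l=np.stack([r@d,r@yy,r@up],-1)
    m=(abs(l[...,1])<60)&(abs(l[...,2])<45)&(l[...,0]>-40)&(l[...,0]<80)&(P[...,2]>230)
    q=l[m];g=h[m]
    print(n,m.sum())
    for lo in range(-30,70,5):
        k=(q[:,0]>=lo)&(q[:,0]<lo+5)
        if k.sum():print(lo,k.sum(),'lum',int(g[k].mean()),'y',q[k,1].min().round(),q[k,1].max().round(),'up',q[k,2].min().round(),q[k,2].max().round())
    # image of the lens front if barrel 15/20/25 long
    i=robot.camera_info(n);K=i['K'];R=Ro.from_euler('xyz',i['rotation'],degrees=True).as_matrix()
    for L in (15,20,25,30):
        c=R.T@(C+d*(27.5+L)-i['eye']);print(L,(K[0,0]*c[0]/-c[2]+K[0,2]).round(1),(K[1,1]*-c[1]/-c[2]+K[1,2]).round(1))
E
```

```text
side 378
-30 28 lum 85 y -24.0 29.0 up -27.0 27.0
-25 27 lum 79 y -22.0 32.0 up -10.0 24.0
-20 29 lum 80 y -21.0 28.0 up -18.0 27.0
-15 24 lum 82 y -22.0 30.0 up -24.0 29.0
-10 31 lum 82 y -23.0 32.0 up -14.0 28.0
-5 26 lum 81 y -22.0 30.0 up -18.0 26.0
0 27 lum 81 y -22.0 28.0 up -11.0 26.0
5 28 lum 86 y -19.0 28.0 up -21.0 28.0
10 26 lum 82 y -21.0 30.0 up -23.0 31.0
15 27 lum 77 y -21.0 29.0 up -7.0 26.0
20 27 lum 69 y -17.0 27.0 up -14.0 23.0
25 16 lum 49 y -16.0 21.0 up -9.0 24.0
30 15 lum 47 y -10.0 22.0 up -3.0 26.0
35 20 lum 66 y -16.0 19.0 up -2.0 26.0
40 6 lum 126 y -8.0 8.0 up -15.0 12.0
15 312.9 146.5
20 313.7 147.7
25 314.5 148.9
30 315.4 150.2
top 380
-30 37 lum 110 y -28.0 22.0 up -25.0 24.0
-25 22 lum 110 y -26.0 19.0 up 14.0 26.0
-20 26 lum 114 y -28.0 22.0 up -12.0 23.0
-15 27 lum 111 y -26.0 20.0 up 16.0 26.0
-10 21 lum 110 y -28.0 19.0 up 16.0 24.0
-5 27 lum 108 y -28.0 21.0 up -6.0 25.0
0 24 lum 106 y -29.0 20.0 up 14.0 27.0
5 22 lum 108 y -28.0 18.0 up 17.0 26.0
10 23 lum 107 y -29.0 17.0 up 14.0 26.0
15 26 lum 104 y -27.0 21.0 up -3.0 26.0
20 12 lum 92 y -21.0 18.0 up 15.0 23.0
25 18 lum 72 y -23.0 11.0 up 5.0 22.0
30 17 lum 66 y -24.0 14.0 up -0.0 22.0
35 16 lum 65 y -21.0 12.0 up 1.0 21.0
40 1 lum 65 y 11.0 11.0 up 9.0 9.0
15 363.1 141.5
20 362.8 142.9
25 362.4 144.3
30 362.1 145.7
```

```bash
cat > go.py <<'E'
import sys
from h import *
s=robot.get_state();R=Ro.from_euler('xyz',s['eef_rot'],degrees=True).as_matrix();p=s['tool_pos']
for a in sys.argv[1:]:
    t=np.array(eval(a),float);v=R.T@(t-p);print(a,'units',(v/400).round(4),'mm',np.linalg.norm(v).round(1));p=t
E
python3 go.py 480,-98,500 490,-98,260; python3 s.py
```

```text
480,-98,500 units [-0.1726 -1.2096 -0.6013] mm 544.7
490,-98,260 units [-0.0287 -0.3     0.5194] mm 240.2
10.825 q [-12.7  50.4   3.1   3.6  94.1   0.5] [1020.1 -136.1  559.6] tilt 32.5 az -6.0 y [ 0.823 -0.191  0.534] f 69.2 [-0.3  0.4 -0.4]
```

>>> {"api": "jog_arm", "payload": {
  "deltas": [
    {"dx": -0.0144,"dy": -0.07,"dz": -0.06,"turn": 0,"jaw": -1},
    {"dx": -0.0144,"dy": -0.1,"dz": -0.05,"turn": 0,"jaw": -1},
    {"dx": -0.0144,"dy": -0.1,"dz": -0.05,"turn": 0,"jaw": -1},
    {"dx": -0.0144,"dy": -0.1,"dz": -0.05,"turn": 0,"jaw": -1}
  ]
}}

```text
time: 11.32
tool_pos: [853.4, -126.1, 555.0]
eef_rot: [147.4, -3.1, 79.0]
contact_force: [-0.3, -0.1, 0.7]
grip_width: 6.7
grasp_force: 69.2
```

```bash
python3 s.py; python3 go.py 480,-98,500 490,-98,260
```

```text
11.325 q [-14.9  14.4  53.7   4.8  79.5  -2.5] [ 853.4 -126.1  555. ] tilt 32.77 az -6.1 y [ 0.821 -0.19   0.538] f 69.2 [-0.3 -0.1  0.7]
480,-98,500 units [-0.1163 -0.8537 -0.3908] mm 378.4
490,-98,260 units [-0.0282 -0.3026  0.518 ] mm 240.2
```

>>> {"api": "jog_arm", "payload": {
  "deltas": [
    {"dx": -0.0145,"dy": -0.1067,"dz": -0.0489,"turn": 0,"jaw": -1},
    {"dx": -0.0145,"dy": -0.1067,"dz": -0.0489,"turn": 0,"jaw": -1},
    {"dx": -0.0145,"dy": -0.1067,"dz": -0.0489,"turn": 0,"jaw": -1},
    {"dx": -0.0145,"dy": -0.1067,"dz": -0.0489,"turn": 0,"jaw": -1},
    {"dx": -0.0145,"dy": -0.1067,"dz": -0.0489,"turn": 0,"jaw": -1},
    {"dx": -0.0145,"dy": -0.1067,"dz": -0.0489,"turn": 0,"jaw": -1},
    {"dx": -0.0145,"dy": -0.1067,"dz": -0.0489,"turn": 0,"jaw": -1},
    {"dx": -0.0145,"dy": -0.1067,"dz": -0.0489,"turn": 0,"jaw": -1}
  ]
}}

```text
time: 12.32
tool_pos: [479.3, -97.6, 504.0]
eef_rot: [147.4, -3.0, 79.0]
contact_force: [-0.9, -0.8, -1.2]
grip_width: 6.8
grasp_force: 69.2
```

```bash
python3 s.py; python3 go.py 490,-98,300 505,-98,206
```

```text
12.325 q [-26.5 -38.2 103.7  10.8  83.5 -12.9] [479.3 -97.6 504. ] tilt 32.75 az -6.3 y [ 0.821 -0.188  0.538] f 69.2 [-0.9 -0.8 -1.2]
490,-98,300 units [-0.0225 -0.2525  0.4435] mm 204.3
505,-98,206 units [-0.0052 -0.0957  0.2178] mm 95.2
```

>>> {"api": "jog_arm", "payload": {
  "deltas": [
    {"dx": -0.0045,"dy": -0.0505,"dz": 0.0887,"turn": 0,"jaw": -1},
    {"dx": -0.0045,"dy": -0.0505,"dz": 0.0887,"turn": 0,"jaw": -1},
    {"dx": -0.0045,"dy": -0.0505,"dz": 0.0887,"turn": 0,"jaw": -1},
    {"dx": -0.0045,"dy": -0.0505,"dz": 0.0887,"turn": 0,"jaw": -1},
    {"dx": -0.0045,"dy": -0.0505,"dz": 0.0887,"turn": 0,"jaw": -1}
  ]
}}

```text
time: 12.95
tool_pos: [491.3, -98.1, 299.1]
eef_rot: [147.4, -3.0, 79.0]
contact_force: [-0.1, 0.5, -1.9]
grip_width: 6.8
grasp_force: 69.3
```

```bash
python3 s.py; python3 go.py 506,-99,206; python3 - <<'E'
from h import *
p,d=grab('side');cv2.imwrite('pics/side3.png',cv2.resize(p[100:280,240:420,::-1],None,fx=3,fy=3,interpolation=2))
E
```

```text
12.95 q [-25.7 -40.  123.9  11.4  65.2 -15.7] [491.3 -98.1 299.1] tilt 32.77 az -6.3 y [ 0.821 -0.188  0.539] f 69.3 [-0.1  0.5 -1.9]
506,-99,206 units [-0.0073 -0.0948  0.2156] mm 94.2
```

View pics/side3.png

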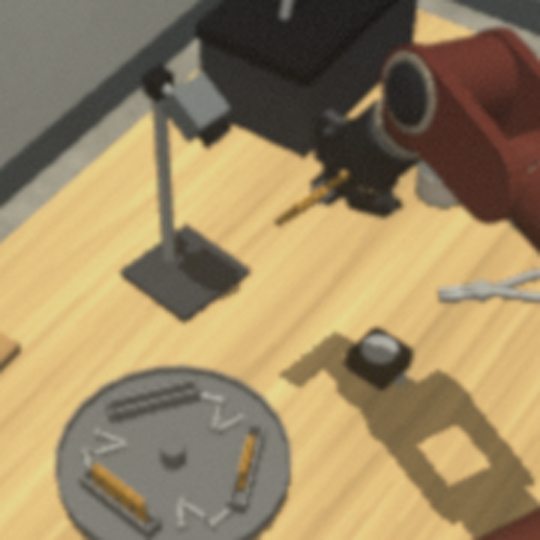

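The picture shows the hinge held tilted, left end at side px (333,174), with the fingers about (355,160). The other two hinges are still in their slots. I'm moving to the focus.

>>> {"api": "jog_arm", "payload": {
  "deltas": [
    {"dx": -0.0018,"dy": -0.024,"dz": 0.054,"turn": 0,"jaw": -1},
    {"dx": -0.0018,"dy": -0.024,"dz": 0.054,"turn": 0,"jaw": -1},
    {"dx": -0.0018,"dy": -0.024,"dz": 0.054,"turn": 0,"jaw": -1},
    {"dx": -0.0018,"dy": -0.024,"dz": 0.054,"turn": 0,"jaw": -1},
    {"dx": 0,"dy": 0,"dz": 0,"turn": 0,"jaw": -1}
  ]
}}

```text
time: 13.62
tool_pos: [503.9, -97.9, 201.9]
eef_rot: [147.8, -3.1, 79.0]
contact_force: [-0.3, 0.2, -1.5]
grip_width: 6.8
grasp_force: 69.2
```

```bash
python3 s.py; python3 - <<'E'
from h import *
s=robot.get_state();RT=Ro.from_euler('xyz',s['eef_rot'],degrees=True).as_matrix();tp=s['tool_pos']
print('R',RT.round(3).tolist())
ims=[]
for n in ['side','top']:
    p,d=grab(n);P=pts(n,d);h=cv2.cvtColor(p,cv2.COLOR_RGB2HSV)
    l=(P-tp)@RT  # tool coords
    m=(h[...,1]>110)&(abs(l[...,0])<75)&(abs(l[...,1])<25)&(l[...,2]>-50)&(l[...,2]<50)&(h[...,0]>10)
    q=l[m];print(n,m.sum())
    if m.sum(): print(q.min(0).round(),q.max(0).round(),np.median(q,0).round(1)); print('pct',np.percentile(q,[3,97],axis=0).round(1).tolist()); 
    i=robot.camera_info(n);K=i['K'];R=Ro.from_euler('xyz',i['rotation'],degrees=True).as_matrix()
    im=p[:,:,::-1].copy()
    def pj(w):
        c=R.T@(w-i['eye']);return (K[0,0]*c[0]/-c[2]+K[0,2],-K[1,1]*c[1]/-c[2]+K[1,2])
    for x in(-51,51):
        for z in (26.5,-28.5): print('pred corner',n,x,z,np.round(pj(tp+RT@[x,0,z]),1))
    u,v=pj(tp);x0,y0=int(u)-65,int(v)-55
    ims.append(cv2.resize(im[y0:y0+90,x0:x0+90],(400,400),interpolation=2));print('crop',x0,y0,400/90)
cv2.imwrite('pics/f.png',np.hstack(ims))
E
```

```text
13.625 q [-24.8 -34.5 129.8  12.2  54.4 -17.3] [503.9 -97.9 201.9] tilt 32.32 az -6.0 y [ 0.825 -0.19   0.532] f 69.2 [-0.3  0.2 -1.5]
R [[0.191, 0.825, 0.532], [0.98, -0.19, -0.056], [0.055, 0.532, -0.845]]
side 91
[-43. -25. -48.] [57. 17. 23.] [ 22.2   2.  -19.2]
pct [[-20.6, -14.8, -40.7], [54.9, 6.3, 21.7]]
pred corner side -51 26.5 [349.3 179.5]
pred corner side -51 -28.5 [356.6 173.9]
pred corner side 51 26.5 [328.3 193.4]
pred corner side 51 -28.5 [335.2 188. ]
crop 277 128 4.444444444444445
top 169
[-54.  -4. -36.] [47. 14. 24.] [ 11.9   4.9 -12.4]
pct [[-51.8, -2.0, -33.5], [45.7, 7.0, 20.1]]
pred corner top -51 26.5 [366.2 187.5]
pred corner top -51 -28.5 [366.8 194. ]
pred corner top 51 26.5 [337.6 181. ]
pred corner top 51 -28.5 [337.2 187.3]
crop 286 132 4.444444444444445
```

View pics/f.png

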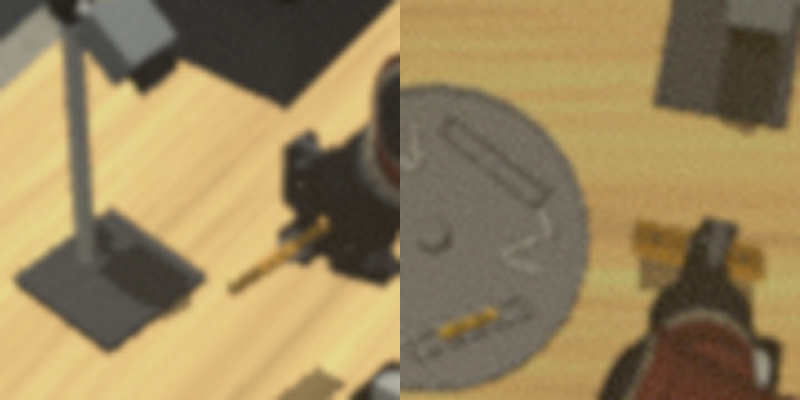

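>>> {"api": "jog_arm", "payload": {
  "deltas": [
    {"dx": -0.001,"dy": 0.01,"dz": -0.0055,"turn": 0,"jaw": -1},
    {"dx": 0,"dy": 0,"dz": 0,"turn": 0,"jaw": -1},
    {"dx": 0,"dy": 0,"dz": 0,"turn": 0,"jaw": -1},
    {"dx": 0,"dy": 0,"dz": 0,"turn": 0,"jaw": -1}
  ]
}}

```text
time: 14.22
tool_pos: [504.3, -98.2, 202.3]
eef_rot: [148.0, -3.2, 79.0]
contact_force: [0.6, -1.0, -2.2]
grip_width: 6.8
grasp_force: 69.2
```

```bash
python3 s.py; python3 - <<'E'
from workcell import robot
s=robot.get_state();ok=abs(s['tool_pos']-[506,-99,206]).max()<5 and abs(s['qvel']).max()<2 and s['grasp_force']>40
print(s['qvel'].round(2),ok)
if ok: print(robot.close_job())
E
```

```text
14.225 q [-24.8 -34.3 129.5  12.2  54.6 -17.2] [504.3 -98.2 202.3] tilt 32.12 az -5.9 y [ 0.827 -0.191  0.529] f 69.2 [ 0.6 -1.  -2.2]
[ 0.04  0.1   0.19 -0.03 -0.05 -0.02] True
the job is handed in; nothing more can be done
None
```

I handed the job in at 14.2 s. The large hinge is held still in the gripper, its barrel about 5 mm from my estimate of the focus and its leaves about 3° off square, by arm pose and images; I got no verdict back. The jog interface has no tilt axis, so I tilted the hinge by pushing the arm past its reach limit.

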